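# Divert milling balls to the other catch tray

## Task

The seesaw gate of the little ball sorter leans towards one of its two catch trays. Rock it over its pivot by pressing down its raised end, so that it leans fully the other way, and only then push the stop slide fully in by its black block, so that the four waiting balls run down the other chute into that tray. Push with the fingers only: do not touch, pick up or carry the balls, and leave the jar, the beaker and the slide box standing where they are.

Things in the scene. Friction and masses are not known exactly. Their poses are not given: they have to be found in the camera images.
- sorter: ball sorter fixed to the bench, 560 mm wide (y), 270 deep (x -200 to 70), 170 high: dark feed ramp running down along +x, seesaw gate along y, a chute and a grey catch tray at each end. Origin on the bench under the gate's pivot; x away from the ramp, y left, z up. Left tray inside: y 180 to 276 mm, x -50 to 50, floor z 13, walls 30 to 66 high; right tray mirrored (y negative)
- gate (a joint): seesaw trough, 240 mm long, pivot 100 mm above the bench, steel weight (32 mm diameter, top at 168 mm) over its middle. Rad, -0.22 to 0.22: positive = left (+y) end down, feeds the left tray; negative = right. Top-heavy: falls to the side it leans to and stays. About 0.4 N on the raised end, pressed past level, tips it
- paddle_left (a point): middle of the top face of the flat press paddle at the gate's left (+y) end: 42 mm (x) by 32 mm (y), 4 mm thick, on the trough's far (+x) side, 108 mm left of the pivot and 42 mm beyond it. Height about 146 mm raised, 122 mm level, 98 mm lowered
- paddle_right (a point): the same for the right (-y) end, 108 mm right of the pivot
- stop (a joint): stop slide: steel plate across the ramp, 80 mm on the robot's side of the pivot, holding the balls back. In m, 0 (shut) to 0.045 (fully in: its window stands over the ramp and the balls roll through). Slides to the sorter's +y, stays where left, needs about 2 N
- push_face (a point): middle of the outer (right, -y) face of the slide's black push block, to be pushed to the sorter's +y. Face 30 mm wide (x); the block is 14 mm thick (y), its top 20 mm above this point, its foot 26 mm below; free space to its right. The ramp's side wall is 63 mm to its left when shut
- ball1: white ceramic milling ball, 22 mm diameter, origin at its centre; one of four waiting in a row on the ramp behind the stop slide (number 1 from the slide)
- ball2: white ceramic milling ball, 22 mm diameter, origin at its centre; one of four waiting in a row on the ramp behind the stop slide (number 2 from the slide)
- ball3: white ceramic milling ball, 22 mm diameter, origin at its centre; one of four waiting in a row on the ramp behind the stop slide (number 3 from the slide)
- ball4: white ceramic milling ball, 22 mm diameter, origin at its centre; one of four waiting in a row on the ramp behind the stop slide (number 4 from the slide)
- jar: bystander: closed amber jar with white cap and label band, 48 mm diameter, 65 mm high, origin under its centre; stands between the ramp and the left tray, on the robot's side
- beaker: bystander: open white ceramic beaker, 54 mm diameter, 65 mm high, origin under its centre; stands beyond the sorter, to the right
- slidebox: bystander: blue slide box 55 x 90 x 32 mm, origin under its centre; lies beyond the sorter, to the left

How it is judged:
On the way, in this order (a step that is already met when the one before it is completed fails the run):
1. the gate leans fully to the other side while all four balls still wait behind the shut stop slide (distance of paddle_left from where it was at the start of the episode above 0.0236 m and (value of joint gate above 0.18 rad or value of joint gate below -0.18 rad) and value of joint stop below 0.012 m and x of each of ball1, ball2, ball3, ball4 in the frame of sorter below -0.075 m), for 0.2 s.
2. the stop slide has been pushed fully in (value of joint stop above 0.036 m), for 0.2 s.
At the end, for the whole second after the job is handed in: the gate leans the other way than at the start (at least 0.18 rad of 0.22), the stop slide is in by at least 36 of 45 mm, and all four balls lie in the catch tray on the gate's lowered side, slower than 80 mm/s (distance of paddle_left from where it was at the start of the episode above 0.0236 m and value of joint stop above 0.036 m and ((value of joint gate above 0.18 rad and y of ball1 in the frame of sorter between 0.18 and 0.276 m and x of ball1 in the frame of sorter between -0.05 and 0.05 m and z of each of ball1, ball2, ball3, ball4 in the frame of sorter below 0.055 m and y of ball2 in the frame of sorter between 0.18 and 0.276 m and x of ball2 in the frame of sorter between -0.05 and 0.05 m and y of ball3 in the frame of sorter between 0.18 and 0.276 m and x of ball3 in the frame of sorter between -0.05 and 0.05 m and y of ball4 in the frame of sorter between 0.18 and 0.276 m and x of ball4 in the frame of sorter between -0.05 and 0.05 m) or (value of joint gate below -0.18 rad and y of ball1 in the frame of sorter between -0.276 and -0.18 m and x of ball1 in the frame of sorter between -0.05 and 0.05 m and z of each of ball1, ball2, ball3, ball4 in the frame of sorter below 0.055 m and y of ball2 in the frame of sorter between -0.276 and -0.18 m and x of ball2 in the frame of sorter between -0.05 and 0.05 m and y of ball3 in the frame of sorter between -0.276 and -0.18 m and x of ball3 in the frame of sorter between -0.05 and 0.05 m and y of ball4 in the frame of sorter between -0.276 and -0.18 m and x of ball4 in the frame of sorter between -0.05 and 0.05 m)) and linear speed of each of ball1, ball2, ball3, ball4 below 0.08 m/s); the robot touches nothing.
It fails at once if a ball is touched by the robot (contact force between any of the arm, the fingers and ball1 above 0.3 N or contact force between any of the arm, the fingers and ball2 above 0.3 N or contact force between any of the arm, the fingers and ball3 above 0.3 N or contact force between any of the arm, the fingers and ball4 above 0.3 N).
It fails at once if a ball is lifted (z of any of ball1, ball2, ball3, ball4 in the frame of sorter above 0.175 m).
It fails at once if a bystander is moved by more than 20 mm or tipped (distance of any of jar, beaker, slidebox from where it was at the start of the episode above 0.02 m or angle between any of jar, beaker, slidebox's own z axis and vertical above 0.3 rad).
It also fails if it takes over 48 s, if anything falls off the work surface, if the arm or the gripper's body presses on something with over 40 N, if the wrist force passes 120 N, or if a joint passes its speed limit or range.

## Robot

A 7-joint arm with a two-finger parallel gripper is mounted at the origin on the work surface. World frame = base frame: x ahead of the robot, y to its left, z up, the work surface at z = 0. Lengths are in m, angles in rad, forces in N, time in s.
With the tool pointing down it reaches from about 0.425 to 0.925 m from the base axis. Payload 6.8 kg.
Tool frame: the origin (TCP) lies midway between the tips of the shut fingers; the grasp point (between the pads) lies 19 mm behind it; z points along the fingers, y is the line along which they close (so a half turn about z gives the same grasp; the last joint's range is limited). The gripper opens to 85 mm and grips with 20 to 120 N. Pads are 22 mm wide; open, the fingers measure 114 mm over their backs; the gripper's body (76 mm by 85 mm) begins 54 mm behind the grasp point. The pads swing forward as they close: fully open they stand 13 mm farther back than shut.
Start: joints at [-1.448, 0.477, 0.022, 1.555, -0.011, 1.109, -0.083], TCP at [0.154, 0.657, 0.231] pointing down, gripper open.
Joint ranges: [-2.96, 2.96], [-0.34, 2.1], [-1.41, 1.46], [0.24, 2.44], [-1.37, 4.51], [0.17, 1.92], [-2.96, 2.96]. Speed limits (rad/s): [2.39, 2.39, 3.14, 3.14, 3.14, 3.14, 3.14].

## Interface

Orientations are given as a rotation vector (axis times angle).
In Python, from bench import r gives the robot as it stands.
- The arm moves only by the tool servo_tool, never from a script. Its arguments are lists of equal length, an entry for each row: "turn": the turn, a rotation vector about the world's x, y, z in units of 5 degrees (1.0 is 5 degrees), a list of three; "slide": the shift along the world's x, y, z in units of 30 mm (1.0 is 30 mm), a list of three; "hand": the opening, from 0 (shut) to 1 (fully open). In form: {"turn": [[rx, ry, rz], ...], "slide": [[dx, dy, dz], ...], "hand": [hand, ...]}. A call has 1 to 8 rows; each row is the pose to reach, as a shift and turn from the pose commanded when the call began; what a row does not reach only later rows make up. A row lasts 1/8 s, in which the tool goes at most 62.5 mm and 10.7 degrees, less where a joint would pass 70% of its speed; a pose out of reach is approached as far as the arm can. A call with a gripper value outside its range is refused whole. The fingers move at their own pace and stop on an object; "squeeze" is the grip in N (left out, the last holds). Time passes only in rows, so rows that repeat a pose let the fingers close. It gives the time, the measured TCP pose, the force, the opening and the grip force at its end, in the units of the state.
- r.get_obs(): the state, without advancing time (a new reading comes with each control period).
- r.grab_frame(name): name is "scene" or "top" or "wrist"; returns (picture, depth): 400x640x3 uint8, red, green, blue; 400x640 float32, m along the optical axis (not along the pixel's ray), 0 where there is no reading.
- r.get_calibration(name): a dict with "fovy" (degrees; the focal length in pixels is half the picture's height over the tangent of half this angle, whatever the lens; pixels are square), "cx", "cy" (the principal point, pixels), "k1" (the pictures are not rectified: a ray, as slopes to the right and down, at radius r is drawn at 1 + k1 r^2 times it, then the intrinsics apply), "R" (3x3) and "t" (3): a world point X has camera coordinates R X + t. Camera axes: x right, y down, z forward; pixel columns grow to the right and rows downward; lengths in m; the calibration is good to about 2 mm. A picture is of the moment at which its call begins: read the wrist's pose just before it. get_calibration takes no time and is no camera call; for the wrist camera it gives the pose at the moment of the call.
- r.hand_in(): hands the job in; it is judged then, once.
The state is a dict: "clock": time; "joints": joint angles; "qvel": joint speeds; "tau": joint torques, N m; "tcp_pos": TCP position; "orientation": TCP orientation; "contact_force": force on the tool from outside, world axes, zero at the start; "moment": the same for the moment, N m; "grip_width": finger opening in m; "gripper_force": force on a finger pad.
Only numpy, scipy, OpenCV 4.12 (cv2) and the standard library are available. Lean on these libraries where they do the work, as an engineer would, in place of code of your own. Each camera call takes 0.05 s, during which the arm holds its last target. There are 200 camera calls.

## Working session

There is one attempt and no reset: what is moved stays moved. The work goes in short steps, Python scripts to look and compute and a tool call to move; the robot and the scene stay as the last step left them, time stands still between calls to the robot, and variables do not carry over. Pictures are saved under pics/ and viewed, at most 10 in all, crops included, and the job is handed in when it is done.

Besides the shell and the picture viewer there is one more tool, called after "Request:" by a JSON object that holds its "method" and its "body". servo_tool: Moves the arm, as the interface text tells. Its arguments: {"type":"object","properties":{"turn":{"type":"array"},"slide":{"type":"array"},"hand":{"type":"array"},"squeeze":{"type":"number"}},"required":["turn","slide","hand"]}

```bash
mkdir -p pics
cat > h.py <<'E'
import numpy as np,cv2
from bench import r
def grab(n):
    c=r.get_calibration(n); p,d=r.grab_frame(n); return p,d,c
def world(d,c,u=None,v=None):
    H,W=d.shape; f=H/2/np.tan(np.radians(c['fovy'])/2)
    if u is None: u,v=np.meshgrid(np.arange(W),np.arange(H))
    u=np.asarray(u);v=np.asarray(v)
    xd=(u-c['cx'])/f; yd=(v-c['cy'])/f; x,y=xd.copy(),yd.copy()
    for _ in range(10):
        s=1+c['k1']*(x*x+y*y); x,y=xd/s,yd/s
    z=d[v,u]; P=np.stack([x*z,y*z,z],-1)
    return (P-np.asarray(c['t']))@np.asarray(c['R'])
E
python3 - <<'E'
from h import *
for n in('top','scene'):
    p,d,c=grab(n); cv2.imwrite(f'pics/{n}0.png',p[:,:,::-1]); np.savez(n+'0.npz',p=p,d=d,**c)
    print(n,c)
print(r.get_obs())
E
```

```text
top {'fovy': 54.02779338310672, 'cx': 319.71725875323193, 'cy': 196.88243063807806, 'k1': -0.06282981702391785, 'R': array([[ 0.01509435, -0.99946584, -0.028986  ],
       [-0.99058704, -0.01100326, -0.13644135],
       [ 0.13604953,  0.03077265, -0.990224  ]]), 't': array([0.06487897, 0.59882376, 0.75190492])}
scene {'fovy': 57.87556545438333, 'cx': 314.34286820148367, 'cy': 207.2397364707336, 'k1': 0.005677625168663421, 'R': array([[-0.09042769,  0.99589591, -0.00376402],
       [ 0.69083305,  0.06000465, -0.72052004],
       [-0.71733711, -0.06775527, -0.6934239 ]]), 't': array([-0.01051688, -0.3367912 ,  1.21916703])}
{'clock': 0.1, 'joints': array([-1.44812052,  0.47770962,  0.02234357,  1.55631012, -0.0114938 ,
        1.10928477, -0.08310623]), 'qvel': array([-0.0002456 , -0.00118789,  0.00137543, -0.00321336, -0.00126668,
       -0.00285446,  0.0005376 ]), 'tau': array([ 3.78898083e-03, -5.97762644e+01,  1.61338862e+00, -2.81952399e+01,
        1.28480388e-02,  5.00817754e-03, -9.44547224e-06]), 'tcp_pos': array([0.15428936, 0.65660926, 0.23044612]), 'orientation': array([-3.61665348e-01, -3.12064150e+00,  2.48558870e-03]), 'contact_force': array([-0.42741852,  1.6969107 , -1.27148365]), 'moment': array([-0.0277578 ,  0.02807196, -0.00526349]), 'gripper_force': 0.0, 'grip_width': 0.08527091727765931}
```

View pics/top0.png

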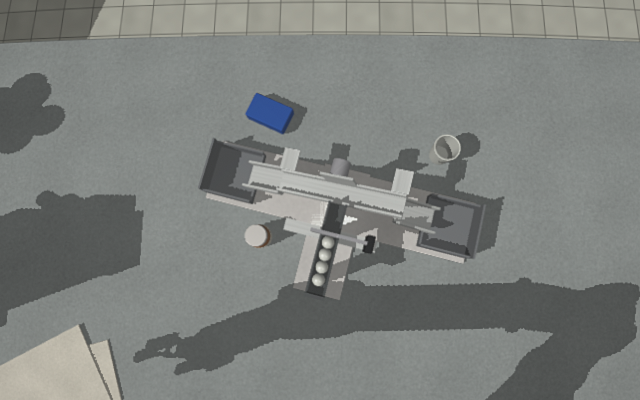

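View pics/scene0.png

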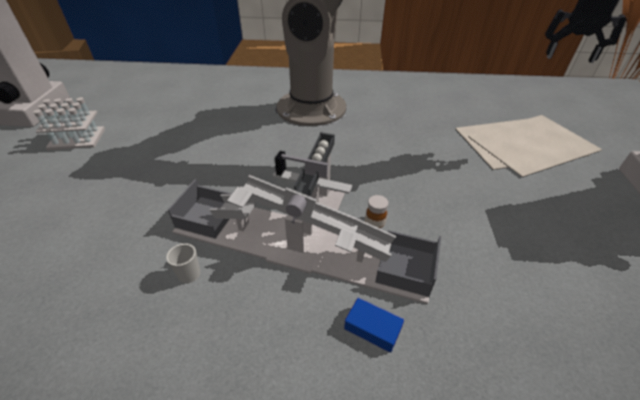

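The top view shows the left paddle at about (290,160), the right paddle at (403,180), the black push block at (369,243), and the balls from (328,243) to (319,280). The jar is at (257,236), the beaker at (447,148) and the slide box at (270,113). Next I'll turn these into world positions.

Run:
```python
from h import *
np.set_printoptions(precision=4,suppress=True)
z=np.load('top0.npz'); P=world(z['d'],z)
for n,(u,v) in dict(padL=(290,158),padR=(403,180),padL2=(290,163),padR2=(403,185),block=(369,243),blockb=(372,238),b1=(328,243),b2=(325,255),b3=(322,267),b4=(319,280),weight=(340,165),jar=(257,236),beaker=(447,138),box=(270,113)).items():
    print(n,np.median(P[v-1:v+2,u-1:u+2].reshape(-1,3),0))
# black block pixels
p=z['p'].astype(int); m=(p.max(2)<40); m[:225]=0;m[260:]=0;m[:,:355]=0;m[:,385:]=0
Q=P[m]; print(len(Q)); Q=Q[Q[:,2]>.06]; print(Q.min(0),Q.max(0),np.median(Q,0))
z=np.load('scene0.npz'); P=world(z['d'],z)
for n,(u,v) in dict(padR=(240,196),padL=(347,238),block=(280,163),weight=(296,210)).items():
    print(n,np.median(P[v-1:v+2,u-1:u+2].reshape(-1,3),0))
```

```text
padL [0.6644 0.1289 0.0991]
padR [ 0.6149 -0.0766  0.1454]
padL2 [0.6542 0.1286 0.1002]
padR2 [ 0.6064 -0.0763  0.1454]
block [ 0.5039 -0.0149  0.1664]
blockb [ 0.5122 -0.0197  0.1666]
b1 [0.5032 0.0539 0.1544]
b2 [0.4828 0.0587 0.1573]
b3 [0.4628 0.0634 0.1596]
b4 [0.4413 0.0681 0.1626]
weight [0.6368 0.0347 0.1654]
jar [0.5163 0.193  0.0656]
beaker [ 0.7197 -0.1842  0.0551]
box [0.7783 0.1816 0.0327]
12
[ 0.4921 -0.0116  0.1535] [ 0.5138 -0.0058  0.1682] [ 0.498  -0.0079  0.1636]
padR [ 0.614  -0.0744  0.144 ]
padL [0.6598 0.1316 0.0971]
block [ 0.518  -0.0125  0.1537]
weight [0.6501 0.0374 0.1521]
```

Both cameras agree. The right paddle is raised (z 0.146), at (0.613,-0.077). The sorter's yaw is about -13°, which the tool's y axis already matches. The push face is near (0.500,-0.023). Moving over now with the fingers shut.

Request:
{"method": "servo_tool", "body": {"turn": [[0, 0, 0], [0, 0, 0], [0, 0, 0], [0, 0, 0], [0, 0, 0], [0, 0, 0], [0, 0, 0], [0, 0, 0]], "slide": [[1, -1.5, 0.7], [2, -3, 1], [3, -4.5, 1], [4, -6, 1], [5.1, -7.5, 1], [6.1, -9, 1], [7.1, -10.5, 1], [8.2, -12, 1]], "hand": [0, 0, 0, 0, 0, 0, 0, 0]}}

```text
clock: 1.1
tcp_pos: [0.4009, 0.2954, 0.2612]
orientation: [-0.361, -3.121, 0.0]
contact_force: [1.0, -0.1, 0.6]
grip_width: 0.0001
gripper_force: 0.0
```

Request:
{"method": "servo_tool", "body": {"turn": [[0, 0, 0], [0, 0, 0], [0, 0, 0], [0, 0, 0], [0, 0, 0], [0, 0, 0], [0, 0, 0], [0, 0, 0]], "slide": [[1, -1.7, 0], [2, -3.5, 0], [3, -5.2, 0], [4, -7, 0], [5, -8.7, 0], [6, -10.4, 0], [7.1, -12.4, 0], [7.1, -12.4, -0.6]], "hand": [0, 0, 0, 0, 0, 0, 0, 0]}}

```text
clock: 2.1
tcp_pos: [0.6149, -0.081, 0.244]
orientation: [0.373, 3.116, -0.005]
contact_force: [-0.6, 0.4, 0.4]
grip_width: -0.0001
gripper_force: 0.0
```

Run:
```python
from h import *
np.set_printoptions(precision=4,suppress=True)
p,d,c=grab('wrist'); cv2.imwrite('pics/w1.png',p[:,:,::-1]); np.savez('w1.npz',p=p,d=d,**c)
print(r.get_obs()['tcp_pos'],r.get_obs()['contact_force'])
P=world(d,c); m=(d>0)&(P[...,2]>.135)&(P[...,2]<.15)&(np.hypot(P[...,0]-.613,P[...,1]+.077)<.03)
print(m.sum(),P[m].min(0),P[m].max(0),P[m].mean(0))
```

```text
[ 0.6127 -0.0783  0.2403] [-1.4488  0.1871 -1.7725]
2888 [ 0.585  -0.0944  0.1352] [ 0.6365 -0.0526  0.1494] [ 0.6094 -0.0745  0.1443]
```

View pics/w1.png

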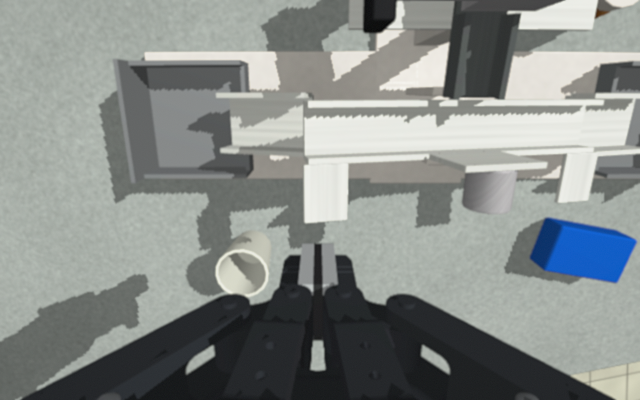

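The wrist view shows the right paddle at (326,192), directly ahead of the shut fingertips at (318,245), and its depth confirms the position. Now pressing down.

Request:
{"method": "servo_tool", "body": {"turn": [[0, 0, 0], [0, 0, 0], [0, 0, 0], [0, 0, 0], [0, 0, 0], [0, 0, 0], [0, 0, 0], [0, 0, 0]], "slide": [[0, 0.05, -1.4], [0, 0.05, -2.7], [0, 0.05, -3.2], [0, 0.05, -3.6], [0, 0.05, -3.9], [0, 0.05, -4.2], [0, 0.05, -4.5], [0, 0.05, -4.6]], "hand": [0, 0, 0, 0, 0, 0, 0, 0]}}

```text
clock: 3.15
tcp_pos: [0.6132, -0.0733, 0.1048]
orientation: [-0.362, -3.12, -0.0]
contact_force: [-0.2, -0.2, -0.4]
grip_width: -0.0004
gripper_force: 0.0
```

Request:
{"method": "servo_tool", "body": {"turn": [[0, 0, 0], [0, 0, 0], [0, 0, 0], [0, 0, 0], [0, 0, 0], [0, 0, 0], [0, 0, 0]], "slide": [[0, 0, 0], [0, 0, 1], [0, 0, 2.5], [0, 0, 4], [0, 0, 5], [0, -1.5, 5], [0, -2, 5]], "hand": [0, 0, 0, 0, 0, 0, 0]}}

```text
clock: 4.03
tcp_pos: [0.6131, -0.1368, 0.2564]
orientation: [0.367, 3.118, -0.002]
contact_force: [0.1, 0.3, -0.2]
grip_width: -0.0002
gripper_force: 0.0
```

Run:
```python
from h import *
np.set_printoptions(precision=4,suppress=True)
p,d,c=grab('wrist'); P=world(d,c)
for x,y in((.611,-.076),(.659,.130)):
  m=(d>0)&(P[...,2]>.085)&(P[...,2]<.16)&(np.hypot(P[...,0]-x,P[...,1]-y)<.015)
  print(m.sum(),np.median(P[m],0) if m.any() else '')
p,d,c=grab('scene'); P=world(d,c); cv2.imwrite('pics/s1.png',p[:,:,::-1])
for x,y in((.611,-.076),(.659,.130)):
  m=(d>0)&(P[...,2]>.085)&(P[...,2]<.16)&(np.hypot(P[...,0]-x,P[...,1]-y)<.012)
  print(m.sum(),np.median(P[m],0) if m.any() else '')
# block from the scene and top
for n in('scene','top'):
  p,d,c=grab(n); P=world(d,c)
  m=(d>0)&(p.max(2)<45)&(P[...,2]>.115)&(P[...,2]<.18)&(np.hypot(P[...,0]-.502,P[...,1]+.016)<.025)
  Q=P[m]; s=Q[:,:2]-[.596,.0365]; S=np.c_[s@[.975,-.223],s@[.223,.975],Q[:,2]]
  print(n,m.sum(),np.percentile(S,[3,50,97],axis=0))
```

```text
825 [ 0.6098 -0.0781  0.0988]
0 
71 [ 0.6117 -0.0762  0.0985]
94 [0.6586 0.1289 0.1456]
scene 161 [[-0.0853 -0.0753  0.127 ]
 [-0.0661 -0.0681  0.148 ]
 [-0.0632 -0.0641  0.1655]]
top 51 [[-0.0933 -0.0769  0.1533]
 [-0.0788 -0.0702  0.1662]
 [-0.0669 -0.0645  0.1689]]
```

The gate has tipped: the right paddle is now at 0.0985 and the left at 0.146. The stop block hasn't moved. Moving next to the right of the block.

Request:
{"method": "servo_tool", "body": {"turn": [[0, 0, 0], [0, 0, 0], [0, 0, 0], [0, 0, 0], [0, 0, 0], [0, 0, 0], [0, 0, 0], [0, 0, 0]], "slide": [[-1.4, 0.8, 0], [-2.8, 1.6, 0], [-4.1, 2.4, 0], [-4.1, 2.4, -1], [-4.1, 2.4, -2], [-4.1, 2.4, -3], [-4.1, 2.4, -3.7], [-4.1, 2.4, -3.7]], "hand": [0, 0, 0, 0, 0, 0, 0, 0]}}

```text
clock: 5.22
tcp_pos: [0.4892, -0.0599, 0.143]
orientation: [-0.358, -3.117, 0.0]
contact_force: [-0.5, -1.0, 0.5]
grip_width: -0.0003
gripper_force: 0.0
```

Run:
```python
from h import *
p,d,c=grab('wrist'); cv2.imwrite('pics/w2.png',p[:,:,::-1]); o=r.get_obs(); print(o['tcp_pos'],o['contact_force'])
p,d,c=grab('top'); cv2.imwrite('pics/t2.png',cv2.resize(p[170:320,250:490,::-1],None,fx=3,fy=3))
```

```text
[ 0.49015144 -0.06024592  0.14405636] [-0.57005947  0.6263488  -0.21298322]
```

View pics/w2.png

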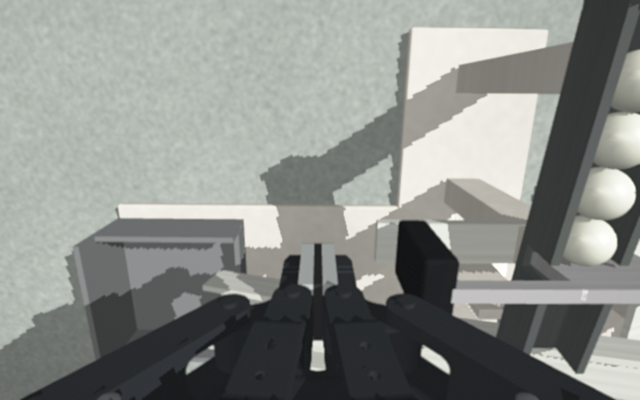

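View pics/t2.png

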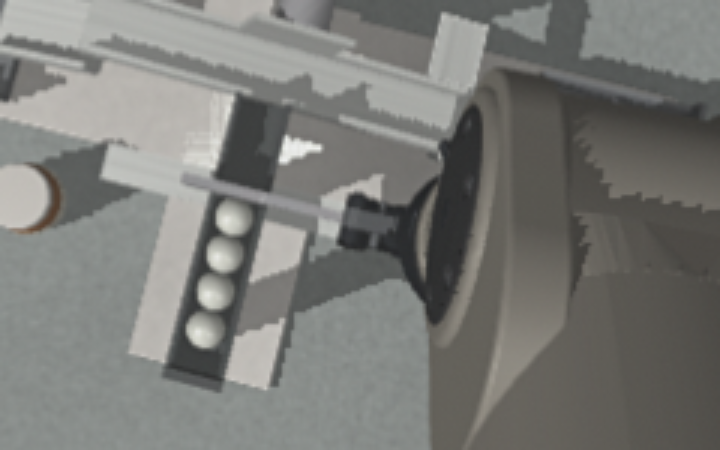

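The wrist view shows the fingertips at (318,245), right of the block at (425,265) and level with it, with a clear gap between. The top crop shows all four balls still waiting. I'll raise the tool slightly and approach along the sorter's +y.

Request:
{"method": "servo_tool", "body": {"turn": [[0, 0, 0], [0, 0, 0], [0, 0, 0], [0, 0, 0], [0, 0, 0], [0, 0, 0]], "slide": [[0, 0, 0.2], [0.07, 0.33, 0.2], [0.13, 0.58, 0.2], [0.17, 0.75, 0.2], [0.21, 0.9, 0.2], [0.23, 1, 0.2]], "hand": [0, 0, 0, 0, 0, 0]}}

```text
clock: 6.08
tcp_pos: [0.4972, -0.0315, 0.1502]
orientation: [-0.362, -3.12, 0.001]
contact_force: [-0.1, -2.2, 0.8]
grip_width: 0.0001
gripper_force: 0.8
```

Request:
{"method": "servo_tool", "body": {"turn": [[0, 0, 0], [0, 0, 0], [0, 0, 0], [0, 0, 0], [0, 0, 0], [0, 0, 0], [0, 0, 0], [0, 0, 0]], "slide": [[0.06, 0.24, 0], [0.11, 0.48, 0], [0.16, 0.72, 0], [0.22, 0.96, 0], [0.27, 1.2, 0], [0.3, 1.3, 0], [0.32, 1.4, 0], [0.32, 1.4, 0]], "hand": [0, 0, 0, 0, 0, 0, 0, 0]}}

```text
clock: 7.08
tcp_pos: [0.5057, 0.0052, 0.1503]
orientation: [-0.368, -3.118, 0.009]
contact_force: [-3.5, -17.2, 4.6]
grip_width: -0.0003
gripper_force: 8.6
```

Run:
```python
from h import *
o=r.get_obs(); print(o['tcp_pos'],o['contact_force'])
p,d,c=grab('top'); cv2.imwrite('pics/t3.png',cv2.resize(p[120:320,180:500,::-1],None,fx=2.5,fy=2.5))
```

```text
[0.50570186 0.0051853  0.15031128] [ -3.50151427 -17.22642838   4.60281291]
```

View pics/t3.png

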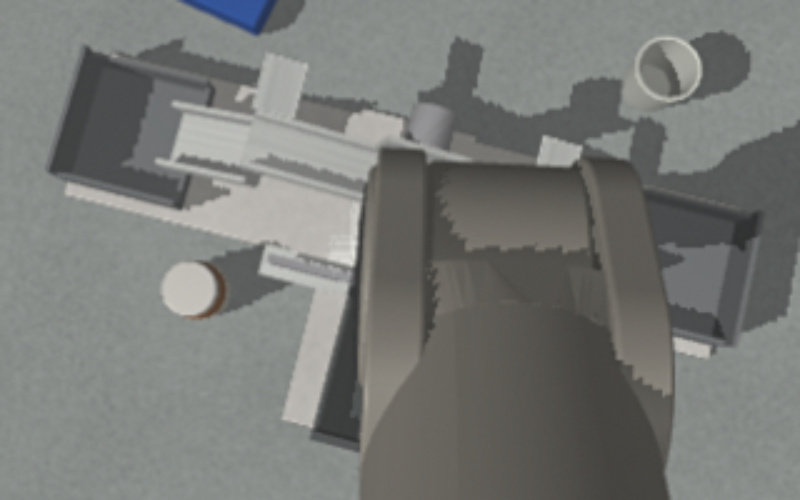

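The force has risen to 17 N after about 40 mm of push, which looks like the end stop. I'll back off along -y, go up and look.

Request:
{"method": "servo_tool", "body": {"turn": [[0, 0, 0], [0, 0, 0], [0, 0, 0], [0, 0, 0], [0, 0, 0], [0, 0, 0], [0, 0, 0], [0, 0, 0]], "slide": [[-0.1, -0.5, 0], [-0.25, -1.2, 0], [-0.5, -2.2, 0.5], [-0.5, -2.5, 2], [-0.5, -4, 3.5], [-0.5, -5.5, 3.5], [-0.5, -7, 3.5], [-0.5, -8, 3.5]], "hand": [0, 0, 0, 0, 0, 0, 0, 0]}}

```text
clock: 8.12
tcp_pos: [0.4918, -0.2308, 0.2556]
orientation: [0.363, 3.12, 0.001]
contact_force: [0.7, 0.6, 0.1]
grip_width: 0.0001
gripper_force: 0.0
```

Run:
```python
from h import *
for n in('top','scene'):
  p,d,c=grab(n); P=world(d,c)
  if n=='top': cv2.imwrite('pics/t4.png',cv2.resize(p[120:320,180:500,::-1],None,fx=2.5,fy=2.5))
  s=P[...,:2]-[.596,.0365]; S=np.dstack([s@[.975,-.223],s@[.223,.975],P[...,2]])
  m=(d>0)&(p.max(2)<45)&(S[...,2]>.125)&(S[...,2]<.18)&(abs(S[...,0]+.08)<.02)&(S[...,1]>-.09)&(S[...,1]<-.01)
  print(n,m.sum(),np.percentile(S[m],[3,50,97],axis=0))
```

```text
top 40 [[-0.09222676 -0.03599907  0.1648093 ]
 [-0.07487064 -0.03025036  0.16662547]
 [-0.06632732 -0.02510566  0.16854555]]
scene 135 [[-0.08501811 -0.03433218  0.12864018]
 [-0.06509946 -0.02812167  0.15286915]
 [-0.06240904 -0.02303137  0.16531108]]
```

View pics/t4.png

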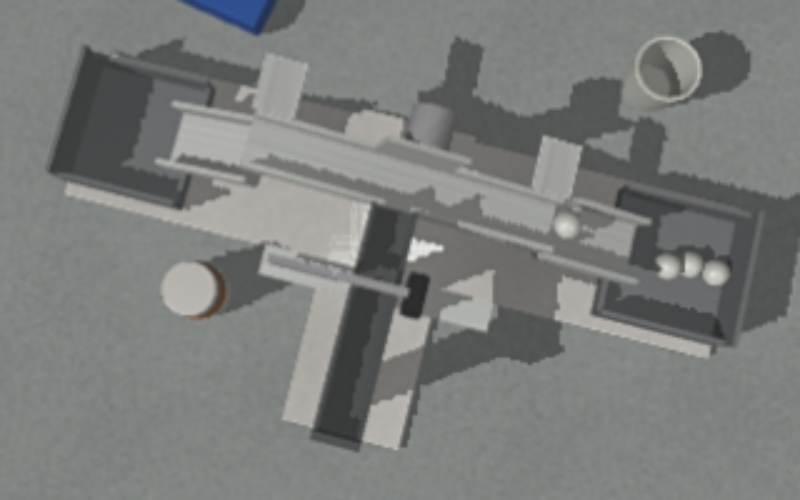

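The slide is in by about 41 mm. Three balls are in the right tray, at (667-715,268), and the fourth is still rolling at (567,225). I'll wait and look again.

Request:
{"method": "servo_tool", "body": {"turn": [[0, 0, 0], [0, 0, 0], [0, 0, 0], [0, 0, 0], [0, 0, 0], [0, 0, 0], [0, 0, 0], [0, 0, 0]], "slide": [[0, -0.5, 0], [0, -1, 0], [0, -1, 0], [0, -1, 0], [0, -1, 0], [0, -1, 0], [0, -1, 0], [0, -1, 0]], "hand": [0, 0, 0, 0, 0, 0, 0, 0]}}

```text
clock: 9.22
tcp_pos: [0.4919, -0.2593, 0.2553]
orientation: [0.361, 3.121, 0.0]
contact_force: [0.1, 0.5, -0.9]
grip_width: 0.0001
gripper_force: 0.0
```

Request:
{"method": "servo_tool", "body": {"turn": [[0, 0, 0], [0, 0, 0], [0, 0, 0], [0, 0, 0], [0, 0, 0], [0, 0, 0], [0, 0, 0], [0, 0, 0]], "slide": [[0, 0, 0], [0, 0, 0], [0, 0, 0], [0, 0, 0], [0, 0, 0], [0, 0, 0], [0, 0, 0], [0, 0, 0]], "hand": [0, 0, 0, 0, 0, 0, 0, 0]}}

```text
clock: 10.22
tcp_pos: [0.4919, -0.2594, 0.2553]
orientation: [0.362, 3.121, 0.0]
contact_force: [0.0, -0.9, -0.2]
grip_width: 0.0002
gripper_force: 0.0
```

Run:
```python
from h import *
q,_,_=grab('top')
for i in range(6): p,d,c=grab('top')
print(np.abs(p.astype(int)-q)[180:260,380:490].max(2).__gt__(40).sum())
P=world(d,c); print(P[159-1:182,401-3:405].reshape(-1,3)[:,2].max(),P[170:190:3,403])
cv2.imwrite('pics/t5.png',cv2.resize(p[120:320,180:500,::-1],None,fx=2.5,fy=2.5))
```

```text
0
0.8281392006249689 [[ 6.63870908e-01 -1.03824644e-01  1.09101246e-04]
 [ 6.57421075e-01 -1.03819593e-01 -4.17127445e-04]
 [ 6.31104398e-01 -8.50473627e-02  1.01355009e-01]
 [ 6.25491373e-01 -8.50742670e-02  1.00736476e-01]
 [ 6.19735424e-01 -8.49524620e-02  1.00936122e-01]
 [ 6.14513319e-01 -8.53878024e-02  9.81008235e-02]
 [ 6.08477190e-01 -8.49448676e-02  1.00068537e-01]]
```

View pics/t5.png

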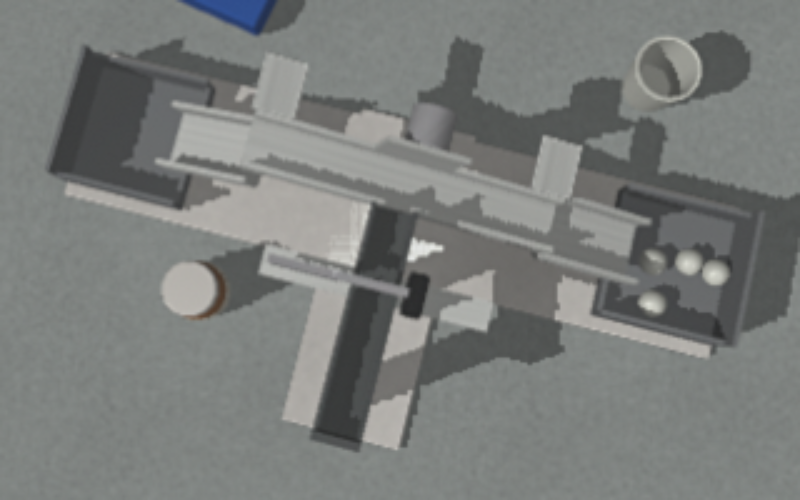

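All four balls are at rest in the right tray, at (654,260), (689,262), (716,272) and (652,302). The gate leans right and the slide is in, so I'm handing in.

```bash
python3 -c "
from bench import r
print(r.hand_in())"
```

```text
the job is handed in; nothing more can be done
None
```

The job is handed in: the gate was tipped to lean right, then the stop slide was pushed in (about 41 mm by camera), and all four balls lie still in the right tray; the judge's result was not shown.

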